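Vacuum-pack the small pots in twist-lock shells

TASK

Vacuum-pack the small pots: stand every orange, blue or yellow pot that is on the worktop upright in a steel collar of its own on the black station, then close all three collars, a spare empty one too, each with a green shell: on with its bar pointing at the orange dots, down flush on the deck, and twisted clockwise until the bar lines up with the white lines. When all are locked, push the red pump knob fully down and let it spring back; leave the other things alone.

Things in the scene. Friction and masses are not known exactly. Their poses are not given: they have to be found in the camera images.
- station: vacuum station fixed on the worktop: black square deck 214 x 214 mm, top 18 mm above the worktop. Steel collars (seats) stand at three corners, the hand pump with red knob at the fourth, each 52 mm from both centre lines of the deck: seat0 at +x +y, seat1 +x -y, seat2 -x +y, pump -x -y. Origin: centre of the underside; z up.
- seat0 (a point): collar 0: its centre, on the deck's top; axes as the station's. All collars alike: steel tube 48 mm across outside, 43 inside, 23 mm high, open above; a pot stands in it on the deck. Outward lugs at its +x and -x (40 deg wide, 13 to 18 mm above the deck, out to 29.5 mm from the axis), a stop post under the clockwise end of each.
- seat1 (a point): collar 1, like collar 0. A shell goes on with its x axis (bar) turned 70 deg counterclockwise, seen from above, from the collar's x axis (45 to 105 will do; orange dots mark it), down until its mouth lies on the deck; then it is turned clockwise 70 deg until its x axis lies along the collar's.
- seat2 (a point): collar 2, like collar 0. White lines on the deck mark the collar's x axis, where a locked shell's bar points; the stops come about 5 deg beyond. The shell's lugs are then under the collar's, 2 mm below them. A shell turned by 180 deg fits just as well.
- pot0: small closed orange pot with white lid, a plain upright cylinder 37 mm across and 56 mm tall, 90 g; origin: centre of its underside, z up. May be absent (None).
- pot1: small closed blue pot with white lid, a plain upright cylinder 37 mm across and 56 mm tall, 90 g; origin: centre of its underside, z up. May be absent (None).
- pot2: small closed yellow pot with white lid, a plain upright cylinder 37 mm across and 56 mm tall, 90 g; origin: centre of its underside, z up. May be absent (None).
- shell0: hollow green shell (all alike), a bell standing mouth down: 70 mm across, 66 tall; white finger bar on top along its x axis, 46 mm long, 14 thick, from 66 to 95 mm above the mouth. Inside 64 across, 62 deep; inward lugs at +x and -x (40 deg wide, 2 to 11 mm above the mouth, in to 27 mm from the axis; white strokes outside). 90 g. Origin: centre of the mouth, z up.
- shell1: hollow green shell (all alike), a bell standing mouth down: 70 mm across, 66 tall; white finger bar on top along its x axis, 46 mm long, 14 thick, from 66 to 95 mm above the mouth. Inside 64 across, 62 deep; inward lugs at +x and -x (40 deg wide, 2 to 11 mm above the mouth, in to 27 mm from the axis; white strokes outside). 90 g. Origin: centre of the mouth, z up.
- shell2: hollow green shell (all alike), a bell standing mouth down: 70 mm across, 66 tall; white finger bar on top along its x axis, 46 mm long, 14 thick, from 66 to 95 mm above the mouth. Inside 64 across, 62 deep; inward lugs at +x and -x (40 deg wide, 2 to 11 mm above the mouth, in to 27 mm from the axis; white strokes outside). 90 g. Origin: centre of the mouth, z up.
- pump (a joint): stroke of the sprung hand pump, m: 0 up, 0.022 fully down. It takes about 2.5 N to start and 10 N fully down, and springs back when released.
- pump_top (a point): centre of the top of the pump's red round knob, 36 mm across; 95 mm above the worktop when up.
- jam_jar: bystander, to be left alone: glass jam jar with white lid, 65 mm across, 94 mm tall; origin: centre of its underside.
- salt_shaker: bystander, to be left alone: glass salt shaker, 44 mm across, 90 mm tall; origin: centre of its underside.
- tin_small: bystander, to be left alone: small tin, 57 mm across, 72 mm tall; origin: centre of its underside.
- kitchen_timer: bystander, to be left alone: red and white wind-up kitchen timer, 69 mm across, 49 mm tall; origin: centre of its underside.
Mind the look-alikes: they are no part of the job. Leave any purple or turquoise look-alike of the shell0 alone.

How it is judged:
On the way, in this order (a step that is already met when the one before it is completed fails the run):
1. every pot stands in a collar and all three collars are covered by shells, seated and twisted home (((horizontal distance between pot0 and seat0 below 0.008 m and z of pot0 in the frame of seat0 between -0.006 and 0.006 m) or (horizontal distance between pot0 and seat1 below 0.008 m and z of pot0 in the frame of seat1 between -0.006 and 0.006 m) or (horizontal distance between pot0 and seat2 below 0.008 m and z of pot0 in the frame of seat2 between -0.006 and 0.006 m)) and ((horizontal distance between pot1 and seat0 below 0.008 m and z of pot1 in the frame of seat0 between -0.006 and 0.006 m) or (horizontal distance between pot1 and seat1 below 0.008 m and z of pot1 in the frame of seat1 between -0.006 and 0.006 m) or (horizontal distance between pot1 and seat2 below 0.008 m and z of pot1 in the frame of seat2 between -0.006 and 0.006 m)) and ((horizontal distance between pot2 and seat0 below 0.008 m and z of pot2 in the frame of seat0 between -0.006 and 0.006 m) or (horizontal distance between pot2 and seat1 below 0.008 m and z of pot2 in the frame of seat1 between -0.006 and 0.006 m) or (horizontal distance between pot2 and seat2 below 0.008 m and z of pot2 in the frame of seat2 between -0.006 and 0.006 m)) and ((horizontal distance between shell0 and seat0 below 0.007 m and z of shell0 in the frame of seat0 between -0.005 and 0.005 m and angle between the x axis of shell0 and the x axis of seat0, either way round below 0.2 rad) or (horizontal distance between shell1 and seat0 below 0.007 m and z of shell1 in the frame of seat0 between -0.005 and 0.005 m and angle between the x axis of shell1 and the x axis of seat0, either way round below 0.2 rad) or (horizontal distance between shell2 and seat0 below 0.007 m and z of shell2 in the frame of seat0 between -0.005 and 0.005 m and angle between the x axis of shell2 and the x axis of seat0, either way round below 0.2 rad)) and ((horizontal distance between shell0 and seat1 below 0.007 m and z of shell0 in the frame of seat1 between -0.005 and 0.005 m and angle between the x axis of shell0 and the x axis of seat1, either way round below 0.2 rad) or (horizontal distance between shell1 and seat1 below 0.007 m and z of shell1 in the frame of seat1 between -0.005 and 0.005 m and angle between the x axis of shell1 and the x axis of seat1, either way round below 0.2 rad) or (horizontal distance between shell2 and seat1 below 0.007 m and z of shell2 in the frame of seat1 between -0.005 and 0.005 m and angle between the x axis of shell2 and the x axis of seat1, either way round below 0.2 rad)) and ((horizontal distance between shell0 and seat2 below 0.007 m and z of shell0 in the frame of seat2 between -0.005 and 0.005 m and angle between the x axis of shell0 and the x axis of seat2, either way round below 0.2 rad) or (horizontal distance between shell1 and seat2 below 0.007 m and z of shell1 in the frame of seat2 between -0.005 and 0.005 m and angle between the x axis of shell1 and the x axis of seat2, either way round below 0.2 rad) or (horizontal distance between shell2 and seat2 below 0.007 m and z of shell2 in the frame of seat2 between -0.005 and 0.005 m and angle between the x axis of shell2 and the x axis of seat2, either way round below 0.2 rad))), for 0.2 s.
2. the pump knob is pushed fully down (value of joint pump above 0.0195 m), for 0.05 s.
At the end, for the whole second after the job is handed in: Every pot stands in a collar (8 mm of centre, on the deck to 6 mm); each of the three collars has a shell over it (7 mm of centre, mouth on the deck to 5 mm, bar within 0.2 rad of the collar's x axis, either way round); all at rest, pump knob up again (4 mm) (all of step 1 and linear speed of each of pot0, pot1, pot2, shell0, shell1, shell2 below 0.02 m/s and value of joint pump below 0.004 m); the robot touches nothing.
It fails at once if one of the bystanders is displaced by more than 4 cm (distance of any of jam_jar, salt_shaker, tin_small, kitchen_timer from where it was at the start of the episode above 0.04 m).
Of pot0, pot1, pot2 only 2 to 3 are there at a start; the rules pass over those that are not, and their reading is None.
At some moment in a run one of pot0, pot1, pot2, shell0, shell1, shell2 may be knocked a few centimetres aside while the robot is not near it.
It also fails if it takes over 210 s, if anything falls off the work surface, if the arm or the gripper's body presses on something with over 40 N, if the wrist force passes 120 N, or if a joint passes its speed limit or range.

ROBOT

A 6-joint arm with a two-finger parallel gripper is mounted at the origin on a cart in front of the work surface, level with it; the furniture and walls round the work are solid. World frame = base frame: x ahead of the robot, y to its left, z up, the work surface at z = 0. Lengths are in m, angles in rad, forces in N, time in s.
With the tool pointing down it reaches from about 0.35 to 0.975 m from the base axis. Payload 7.1 kg.
Tool frame: the origin (TCP) lies midway between the tips of the shut fingers; the grasp point (between the pads) lies 19 mm behind it; z points along the fingers, y is the line along which they close (so a half turn about z gives the same grasp; the last joint's range is limited). The gripper opens to 88 mm and grips with 3 to 60 N. Pads are 20 mm wide; open, the fingers measure 115 mm over their backs; the gripper's body (75 mm by 178 mm) begins 61 mm behind the grasp point.
Start: joints at [-1.264, 0.423, 1.63, -0, 1.089, -0.019], TCP at [0.2, -0.592, 0.223] pointing down, gripper open.
Joint ranges: [-3, 3], [-0.9, 2.11], [0.09, 2.58], [-1.31, 4.45], [0.11, 2.69], [-2.54, 2.54]. Speed limits (rad/s): [2.39, 2.39, 3.01, 3.14, 3.14, 3.14].

INTERFACE

Orientations are given as a unit quaternion [w, x, y, z].
In Python, from bench import read_state, read_camera, close_job gives the robot as it stands.
- The arm moves only by the tool play_rows, never from a script. Its arguments are lists of equal length, an entry for each row: "travel": the shift along the tool's x, y, z in mm, a list of three; "turn": the turn about the tool's z in degrees; "hand": the opening in per cent of the stroke, from 0 (shut) to 100 (fully open). In form: {"travel": [[dx, dy, dz], ...], "turn": [turn, ...], "hand": [hand, ...]}. A call has 1 to 20 rows; each row is the pose to reach, as a shift and turn from the pose commanded when the call began, along the tool's axes at that moment; what a row does not reach only later rows make up. A row lasts 1/8 s, in which the tool goes at most 62.5 mm and 10.7 degrees, less where a joint would pass 70% of its speed; a pose out of reach is approached as far as the arm can. A call with a gripper value outside its range is refused whole. The fingers move at their own pace and stop on an object; "squeeze" is the grip in N (left out, the last holds). Time passes only in rows, so rows that repeat a pose let the fingers close. It gives the time, the measured TCP pose, the force, the opening and the grip force at its end, in the units of the state.
- read_state(): the state, without advancing time (a new reading comes with each control period).
- read_camera(name): name is "side" or "top"; returns a dict with "pixels" (400x640x3 uint8, red, green, blue), "depth" (400x640 float32, m along the optical axis (not along the pixel's ray), 0 where there is no reading), "fovy" (degrees; the focal length in pixels is half the picture's height over the tangent of half this angle, whatever the lens; pixels are square), "cx", "cy" (the principal point, pixels), "extrinsics" (4x4, takes a point from camera to world coordinates). Camera axes: x right, y down, z forward; pixel columns grow to the right and rows downward; lengths in m; the calibration is good to about 2 mm. A picture is of the moment at which its call begins.
- close_job(): hands the job in; it is judged then, once.
The state is a dict: "t": time; "joints": joint angles; "joint_vel": joint speeds; "tau": joint torques, N m; "ee_pos": TCP position; "ee_rot": TCP orientation; "contact_force": force on the tool from outside, world axes, zero at the start; "wrist_torque": the same for the moment, N m; "grip_width": finger opening in m; "grip_force": force on a finger pad.
Only numpy, scipy, OpenCV 4.12 (cv2) and the standard library are available. Lean on these libraries where they do the work, as an engineer would, in place of code of your own. Each camera call takes 0.05 s, during which the arm holds its last target. There are 200 camera calls.

## Working session

There is one attempt and no reset: what is moved stays moved. The work goes in short steps, Python scripts to look and compute and a tool call to move; the robot and the scene stay as the last step left them, time stands still between calls to the robot, and variables do not carry over. Pictures are saved under pics/ and viewed, at most 14 in all, crops included, and the job is handed in when it is done.

Besides the shell and the picture viewer there is one more tool, called after "Emit:" as name(argument=value, ...), one argument or row to a line, values as JSON. play_rows: Moves the arm, as the interface text tells. Its arguments: {"type":"object","properties":{"travel":{"type":"array","items":{"type":"array","items":{"type":"number"}}},"turn":{"type":"array","items":{"type":"number"}},"hand":{"type":"array","items":{"type":"number"}},"squeeze":{"type":"number"}},"required":["travel","turn","hand"]}

```bash
mkdir -p pics; ls
python3 - <<'E'
from bench import *
import cv2,numpy as np
s=read_state();print({k:np.round(v,3) for k,v in s.items()})
for n in("top","side"):
    c=read_camera(n);cv2.imwrite(f"pics/{n}0.png",cv2.cvtColor(c["pixels"],cv2.COLOR_RGB2BGR))
    np.savez(f"{n}0.npz",**c)
    print(n,c["fovy"],c["cx"],c["cy"],np.round(c["extrinsics"],3),(c["depth"]>0).mean())
E
```

```text
pics
{'t': np.float64(0.0), 'joints': array([-1.264,  0.424,  1.631, -0.   ,  1.089, -0.019]), 'joint_vel': array([ 0.   , -0.   , -0.   ,  0.001,  0.001,  0.   ]), 'tau': array([-2.0000e-03, -5.4464e+01, -2.7367e+01,  6.4000e-02,  2.3000e-02,
       -0.0000e+00]), 'ee_pos': array([ 0.2  , -0.592,  0.222]), 'ee_rot': array([-0.001,  0.987,  0.162, -0.   ]), 'contact_force': array([-0.593, -0.292,  0.237]), 'wrist_torque': array([-0.038,  0.026, -0.005]), 'grip_force': np.float64(0.0), 'grip_width': np.float64(0.088)}
top 56.61219475857647 317.4674049061994 199.0370514563795 [[ 0.015 -0.99   0.141  0.344]
 [-1.    -0.017 -0.013  0.017]
 [ 0.015 -0.14  -0.99   1.122]
 [ 0.     0.     0.     1.   ]] 0.99598828125
side 46.11007265796859 320.00153095975276 210.7123864856951 [[-0.875 -0.203  0.439 -0.16 ]
 [-0.483  0.339 -0.807  1.22 ]
 [ 0.015 -0.919 -0.395  0.679]
 [ 0.     0.     0.     1.   ]] 0.9960078125
```

View pics/top0.png

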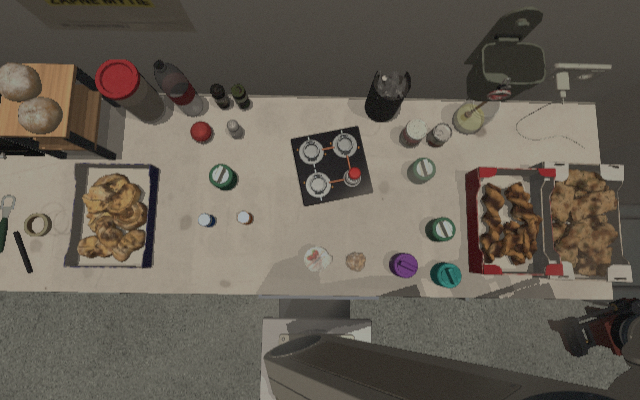

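View pics/side0.png

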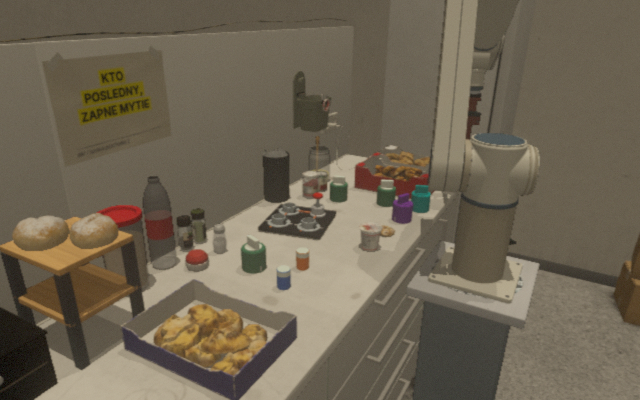

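The top view shows an orange pot at (244,217), a blue pot at (206,220), and green shells at (222,176), (422,170) and (441,229). The purple (404,265) and turquoise (448,274) shells are look-alikes. The station is at (331,166), with the red knob at (354,174). I see no yellow pot so far. Next I'll measure these and enlarge.

```bash
cat > h.py <<'E'
import numpy as np,cv2
from bench import *
def grab(n):
    c=read_camera(n); return c
def cloud(c):
    f=200/np.tan(np.radians(c["fovy"]/2)); v,u=np.mgrid[:400,:640]
    d=c["depth"]; P=np.stack([(u-c["cx"])/f*d,(v-c["cy"])/f*d,d],-1)
    E=c["extrinsics"]; return P@E[:3,:3].T+E[:3,3]
def proj(c,p):
    f=200/np.tan(np.radians(c["fovy"]/2));E=c["extrinsics"];q=(np.asarray(p)-E[:3,3])@E[:3,:3]
    return np.array([c["cx"]+f*q[0]/q[2],c["cy"]+f*q[1]/q[2]])
def ray(c,u,v,z):
    f=200/np.tan(np.radians(c["fovy"]/2));E=c["extrinsics"]
    d=E[:3,:3]@np.array([(u-c["cx"])/f,(v-c["cy"])/f,1]); return E[:3,3]+d*(z-E[2,3])/d[2]
def masks(c):
    H=cv2.cvtColor(c["pixels"],cv2.COLOR_RGB2HSV).astype(int); h,s,v=H[...,0],H[...,1],H[...,2]
    return dict(green=(h>55)&(h<85)&(s>60)&(v>30),white=(s<60)&(v>140),red=((h<6)|(h>174))&(s>150)&(v>80),
      orange=(h>5)&(h<16)&(s>130)&(v>90),blue=(h>105)&(h<125)&(s>120),yellow=(h>20)&(h<33)&(s>130)&(v>90))
def blobs(m,amin=12):
    n,l,st,ce=cv2.connectedComponentsWithStats(m.astype(np.uint8)); return [(l==i,ce[i],st[i,4]) for i in range(1,n) if st[i,4]>=amin]
E
python3 - <<'E'
from h import *
for n in("top","side"):
    c=dict(np.load(f"{n}0.npz"));P=cloud(c);M=masks(c)
    for k in("green","red","orange","blue","yellow"):
        for m,ce,a in blobs(M[k],20):
            p=P[m]; q=p.mean(0)
            if 0<q[0]<1 and abs(q[1])<1 and q[2]<.2: print(n,k,np.round(ce),a,np.round(q,3),"zr",np.round(np.percentile(p[:,2],[2,98]),3))
c=dict(np.load("top0.npz"));im=c["pixels"][115:295,185:475,::-1]
cv2.imwrite("pics/crop1.png",cv2.resize(im,None,fx=2.75,fy=2.75,interpolation=cv2.INTER_CUBIC))
E
```

```text
top green [224. 179.] 268 [0.548 0.273 0.062] zr [0.014 0.07 ]
top green [  2. 232.] 103 [0.387 0.917 0.027] zr [0.011 0.022]
top green [441. 231.] 186 [ 0.409 -0.35   0.064] zr [0.029 0.07 ]
top red [200. 131.] 269 [0.694 0.354 0.053] zr [0.036 0.052]
top red [354. 173.] 115 [ 0.568 -0.1    0.091] zr [0.019 0.1  ]
top red [487. 172.] 145 [ 0.575 -0.474  0.1  ] zr [0.096 0.103]
top red [547. 172.] 111 [ 0.578 -0.647  0.099] zr [0.096 0.103]
top red [492. 269.] 144 [ 0.304 -0.475  0.099] zr [0.095 0.104]
top red [553. 269.] 135 [ 0.306 -0.645  0.099] zr [0.095 0.102]
top orange [519. 190.] 82 [ 0.532 -0.586  0.062] zr [0.028 0.077]
top orange [497. 196.] 101 [ 0.515 -0.524  0.05 ] zr [0.04  0.057]
top orange [522. 202.] 79 [ 0.494 -0.586  0.071] zr [0.064 0.078]
top orange [494. 213.] 69 [ 0.466 -0.517  0.044] zr [0.038 0.05 ]
top orange [532. 222.] 108 [ 0.439 -0.612  0.068] zr [0.041 0.077]
top orange [514. 225.] 36 [ 0.432 -0.577  0.038] zr [0.034 0.043]
top orange [495. 233.] 55 [ 0.405 -0.514  0.045] zr [0.033 0.052]
top orange [526. 240.] 52 [ 0.384 -0.585  0.083] zr [0.073 0.08
[... 472 characters left out ...]
. 177.] 36 [ 0.532 -0.451  0.057] zr [0.043 0.071]
side red [410. 184.] 230 [ 0.351 -0.431  0.068] zr [0.021 0.103]
side red [317. 195.] 38 [ 0.565 -0.089  0.095] zr [0.09  0.099]
side red [156. 229.] 209 [0.755 0.443 0.14 ] zr [0.103 0.155]
side red [196. 256.] 184 [0.689 0.375 0.043] zr [0.033 0.052]
side orange [380. 169.] 20 [ 0.522 -0.563  0.064] zr [0.054 0.071]
side orange [411. 174.] 32 [ 0.378 -0.534  0.074] zr [0.066 0.094]
side orange [382. 177.] 44 [ 0.478 -0.472  0.064] zr [0.034 0.074]
side orange [400. 180.] 37 [ 0.405 -0.484  0.06 ] zr [0.033 0.074]
side orange [302. 264.] 119 [0.423 0.248 0.034] zr [0.005 0.041]
side yellow [184. 336.] 48 [0.471 0.649 0.043] zr [0.041 0.046]
```

View pics/crop1.png

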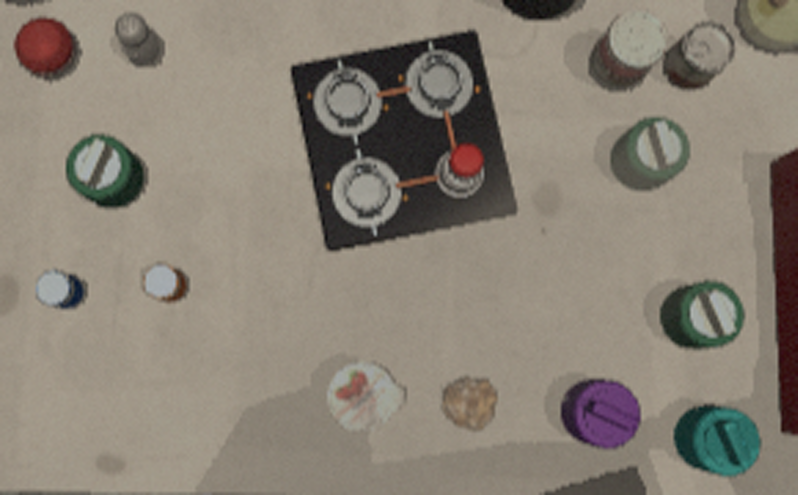

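The enlarged crop shows two pots with white lids, blue (206,220) and orange (244,217). There are three green shells at (222,176), (422,170) and (441,229). The purple (404,265) and turquoise (448,274) ones are excluded by colour, and there is no yellow pot. The station has its pump at the bottom right. Now the precise measurements.

```bash
cat >> h.py <<'E'
def top(P,xy,r,z0,z1):
    k=(np.hypot(P[...,0]-xy[0],P[...,1]-xy[1])<r)&(P[...,2]>z0)&(P[...,2]<z1)&np.isfinite(P).all(-1); return P[k],k
def mec(p): (x,y),r=cv2.minEnclosingCircle((p[:,:2]*1000).astype(np.float32)); return np.round([x,y,r],1)
def bar(p):
    q=p[:,:2]-p[:,:2].mean(0);w,V=np.linalg.eigh(q.T@q/len(q));v=V[:,1];return round(np.degrees(np.arctan2(v[1],v[0]))%180,1),np.sqrt(12*w)
E
python3 - <<'E'
from h import *
c=dict(np.load("top0.npz"));P=cloud(c)
sd=dict(np.load("side0.npz"));Q=cloud(sd)
tgt=dict(sh_a=(222,176,.09),sh_b=(423,170,.09),sh_c=(441,229,.09),blue=(206,220,.056),orange=(244,217,.056))
for k,(u,v,z) in tgt.items():
    g=ray(c,u,v,z)
    for nm,X in(("top",P),("side",Q)):
        p,_=top(X,g,.05,*((.082,.11) if z>.08 else (.050,.064)))
        if len(p)<5: print(k,nm,len(p));continue
        print(k,nm,np.round(g,3),len(p),"mean",np.round(p.mean(0)*1e3,1),mec(p),bar(p) if z>.08 else "")
        if z>.08:
            p,_=top(X,g,.05,.060,.073); print("   disc",len(p),mec(p),np.round(np.median(p,0)*1e3,1))
v,u=np.mgrid[:400,:640]
for nm,(a,b) in dict(seat0=(311.5,151),seat1=(344.5,145),seat2=(318,184)).items():
    g=ray(c,a,b,.041)
    for X in(P,Q):
        p,_=top(X,g,.04,.036,.047); print(nm,np.round(g*1e3),len(p),mec(p),np.round(p.mean(0)*1e3,1))
g=ray(c,354,173,.095)
for X in (P,Q):
    p,_=top(X,g,.04,.088,.105); print("pump",len(p),mec(p),np.round(p.mean(0)*1e3,1))
# deck square
H=c["pixels"].max(-1);g=P[...,2]
m=(np.hypot(P[...,0]-.59,P[...,1]+.04)<.2)&(P[...,2]>.010)&(P[...,2]<.11)&(P[...,0]>.45)
m=cv2.morphologyEx(m.astype(np.uint8),cv2.MORPH_OPEN,np.ones((5,5)))
b=max(blobs(m>0,500),key=lambda t:t[2])[0]
p=P[b&(P[...,2]<.026)];r=cv2.minAreaRect((p[:,:2]*1000).astype(np.float32));print("deck",r,np.median(p[:,2]))
tb=P[(P[...,2]<.01)&(abs(P[...,0]-.5)<.05)&(abs(P[...,1])<.2)];print("table",tb[:,2].mean(),tb[:,2].std())
E
```

```text
sh_a top [0.551 0.274 0.09 ] 101 mean [556.9 282.8  93.6] [557.4 283.6  23.1] (np.float64(158.2), array([0.01487885, 0.04586569]))
   disc 337 [557.4 283.3  35. ] [553.3 277.6  67.2]
sh_a side [0.551 0.274 0.09 ] 92 mean [553.6 291.1  92.3] [557.5 289.2  23.7] (np.float64(163.2), array([0.01438324, 0.0501076 ]))
   disc 208 [554.9 288.5  35. ] [548.7 301.   68.2]
sh_b top [ 0.579 -0.296  0.09 ] 97 mean [ 587.2 -304.2   94.3] [ 587.9 -305.9   22.6] (np.float64(15.3), array([0.01477561, 0.04606555]))
   disc 317 [ 587.4 -305.2   34.6] [ 584.1 -297.    67. ]
sh_b side [ 0.579 -0.296  0.09 ] 63 mean [ 586.  -299.4   91.1] [ 585.8 -296.5   24.2] (np.float64(15.9), array([0.01533287, 0.04844884]))
   disc 95 [ 588.1 -302.2   39. ] [ 578.8 -286.    67.7]
sh_c top [ 0.412 -0.342  0.09 ] 102 mean [ 413.  -356.    93.7] [ 413.6 -357.1   22.6] (np.float64(23.5), array([0.01520762, 0.0459884 ]))
   disc 342 [ 413.6 -357.    35.4] [ 411.3 -348.9   67.1]
sh_c side [ 0.412 -0.342  0.09 ] 63 mean [ 412.2 -351.2   90.6] [ 413.7 -353.8   23.3] (np.float64(28.1), array([0.01837885, 0.04864591]))
   dis
[... 342 characters left out ...]
8  56.9] [439.1 218.8  20.5] 
seat0 [642.  23.  41.] 71 [643.3  26.5  28.5] [641.5  24.   40.6]
seat0 [642.  23.  41.] 74 [645.6  23.7  31.5] [643.5  27.   39.8]
seat1 [663. -76.  41.] 74 [666.7 -79.1  28.6] [664.4 -76.4  40.1]
seat1 [663. -76.  41.] 65 [665.  -74.1  31.3] [666.  -73.8  40.6]
seat2 [542.   2.  41.] 68 [542.9   3.3  29. ] [542.7   2.5  40.1]
seat2 [542.   2.  41.] 81 [542.    6.2  28.7] [541.3   4.9  40. ]
pump 123 [565.5 -98.8  17.8] [564.7 -99.1  95. ]
pump 53 [562.6 -95.7  19.8] [563.1 -91.9  94.6]
deck ((605.4398193359375, -37.748069763183594), (215.0928955078125, 213.93325805664062), 12.611629486083984) 0.01930852237712022
table 0.000990703171081127 0.0020907292140367184
```

```bash
cat >> h.py <<'E'
def plan(*W):
    s=read_state();a,b,d=s["ee_rot"][1],s["ee_rot"][2],s["ee_pos"]*1000;psi=2*np.degrees(np.arctan2(b,a))
    print("t %.1f ee"%s["t"],np.round(d,1),"psi %.1f"%psi,"q",np.round(np.degrees(s["joints"]),0),"F",np.round(s["contact_force"],1),"w %.4f g %.1f"%(s["grip_width"],s["grip_force"]))
    c,n=np.cos(np.radians(psi)),np.sin(np.radians(psi))
    for x,y,z,p in W:
        X,Y,Z=x-d[0],y-d[1],z-d[2]
        print([x,y,z,p],"->",np.round([c*X+n*Y,n*X-c*Y,-Z],1).tolist(),"turn %.1f"%((psi-p+180)%360-180),"q6 %.0f"%(np.degrees(np.arctan2(y,x))+90-p))
E
python3 -c "
from h import *
plan((480,-150,220,0),(438,215.2,200,0),(438,215.2,32,0))"
```

```text
t 0.1 ee [ 199.9 -591.7  222. ] psi 18.7 q [-72.  24.  93.  -0.  62.  -1.] F [-0.7 -0.5  0.5] w 0.0880 g 0.0
[480, -150, 220, 0] -> [406.7, -328.8, 2.0] turn 18.7 q6 73
[438, 215.2, 200, 0] -> [483.8, -688.2, 22.0] turn 18.7 q6 116
[438, 215.2, 32, 0] -> [483.8, -688.2, 190.0] turn 18.7 q6 116
```

Emit:
play_rows(
  travel=[
    [407, -329, 2],
    [407, -329, 2],
    [407, -329, 2],
    [407, -329, 2],
    [407, -329, 2],
    [407, -329, 2],
    [407, -329, 2],
    [407, -329, 2],
    [407, -329, 2],
    [407, -329, 2],
    [484, -688, 22],
    [484, -688, 22],
    [484, -688, 22],
    [484, -688, 22],
    [484, -688, 22],
    [484, -688, 22],
    [484, -688, 22],
    [484, -688, 22],
  ],
  turn=[10, 18.7, 18.7, 18.7, 18.7, 18.7, 18.7, 18.7, 18.7, 18.7, 18.7, 18.7, 18.7, 18.7, 18.7, 18.7, 18.7, 18.7],
  hand=[100, 100, 100, 100, 100, 100, 100, 100, 100, 100, 100, 100, 100, 100, 100, 100, 100, 100],
  squeeze=6,
)

```text
t: 2.35
ee_pos: [0.4383, 0.2135, 0.2004]
ee_rot: [0.0, 1.0, -0.0, -0.0]
contact_force: [0.6, 0.4, 0.1]
grip_width: 0.0878
grip_force: 0.0
```

```bash
python3 -c "
from h import *
plan((438,215.2,90,0),(438,215.2,32,0))"
```

```text
t 2.4 ee [438.3 213.5 200.4] psi -0.0 q [ 25.  14. 111.  -0.  54. 115.] F [0.6 0.4 0.1] w 0.0878 g 0.0
[438, 215.2, 90, 0] -> [-0.3, -1.7, 110.4] turn -0.0 q6 116
[438, 215.2, 32, 0] -> [-0.3, -1.7, 168.4] turn -0.0 q6 116
```

Emit:
play_rows(
  travel=[
    [0, 0, 60],
    [0, 0, 120],
    [0, 0, 168],
    [0, 0, 168],
    [0, 0, 168],
    [0, 0, 168],
    [0, 0, 168],
    [0, 0, 168],
    [0, 0, 168],
    [0, 0, 168],
  ],
  turn=[0, 0, 0, 0, 0, 0, 0, 0, 0, 0],
  hand=[100, 100, 100, 100, 20, 20, 20, 20, 20, 20],
  squeeze=6,
)

```text
t: 3.6
ee_pos: [0.4385, 0.2148, 0.0329]
ee_rot: [-0.0, 1.0, -0.0, 0.0]
contact_force: [-0.9, 0.0, 4.7]
grip_width: 0.0367
grip_force: 6.0
```

Emit:
play_rows(
  travel=[
    [0, 0, 0],
    [0, 0, 0],
    [0, 0, 0],
    [0, 0, 0],
    [0, 0, 0],
    [0, 0, 0],
    [0, 0, 0],
    [0, 0, 0],
    [0, 0, 0],
    [0, 0, 0],
    [0, 0, 0],
    [0, 0, 0],
    [0, 0, 0],
    [0, 0, 0],
    [0, 0, 0],
    [0, 0, 0],
    [0, 0, 0],
  ],
  turn=[0, 0, -10, -20, -30, -40, -50, -60, -70, -80, -90, -90, -90, -90, -90, -90, -90],
  hand=[90, 90, 90, 90, 90, 90, 90, 90, 90, 90, 90, 90, 20, 20, 20, 20, 20],
)

```text
t: 5.72
ee_pos: [0.4385, 0.2147, 0.0327]
ee_rot: [0.0, 0.707, 0.707, 0.0]
contact_force: [-0.6, -0.8, 0.3]
grip_width: 0.0368
grip_force: 6.0
```

Emit:
play_rows(
  travel=[
    [0, 0, 0],
    [0, 0, 0],
    [0, 0, 0],
    [0, 0, -60],
    [0, 0, -120],
    [0, 0, -168],
    [60, 0, -168],
    [120, 0, -168],
    [180, 0, -168],
    [180, 0, -168],
  ],
  turn=[0, 0, 0, 0, 0, 0, 0, 0, 0, 0],
  hand=[90, 90, 90, 90, 90, 90, 90, 90, 90, 90],
)

```text
t: 6.98
ee_pos: [0.4382, 0.3983, 0.2006]
ee_rot: [-0.0, 0.706, 0.708, 0.001]
contact_force: [0.2, -0.8, -0.3]
grip_width: 0.079
grip_force: 0.0
```

```bash
cat >> h.py <<'E'
def look():
    c=read_camera("top");P=cloud(c);np.savez("last.npz",**c)
    for m,ce,a in blobs((P[...,2]>.082)&(P[...,2]<.105)&(P[...,0]>.3)&(P[...,0]<.75)&(abs(P[...,1])<.45),30):
        p=P[m]; ang,e=bar(p); col=np.median(c["pixels"][m],0)
        print("tall",np.round(ce),a,np.round(p.mean(0)*1e3,1),"ang",ang,np.round(e*1e3),col)
    for m,ce,a in blobs((P[...,2]>.050)&(P[...,2]<.064)&(P[...,0]>.3)&(P[...,0]<.75)&(abs(P[...,1])<.45),60):
        p=P[m]; print("mid",np.round(ce),a,np.round(p.mean(0)*1e3,1),mec(p))
    return c,P
E
python3 -c "
from h import *
plan();look()"
```

```text
t 7.0 ee [438.2 398.3 200.6] psi 90.2 q [41. 23. 99.  0. 58. 41.] F [ 0.2 -0.8 -0.3] w 0.0790 g 0.0
tall [468. 119.] 76 [ 730.4 -430.5   95. ] ang 45.0 [ 7. 46.] [139. 135. 104.]
tall [416. 130.] 383 [ 696.9 -277.7   94.2] ang 134.5 [55. 57.] [167. 165. 148.]
tall [231. 125.] 85 [700.8 254.7  87.7] ang 122.7 [24. 27.] [124. 118. 109.]
tall [426. 167.] 99 [ 587.  -304.3   93.8] ang 15.6 [14. 46.] [163. 162. 148.]
tall [218. 174.] 100 [556.7 282.9  93.9] ang 158.0 [15. 47.] [168.5 170.  158.5]
tall [354. 173.] 124 [564.3 -98.7  95.1] ang 75.0 [31. 31.] [150.5  55.   52. ]
tall [446. 229.] 103 [ 413.2 -355.9   93.6] ang 23.8 [15. 45.] [169. 171. 161.]
tall [407. 265.] 86 [ 310.6 -243.8   94.6] ang 69.0 [14. 45.] [ 99.5  57.5 110. ]
mid [351. 179.] 60 [556.5 -94.1  53.1] [564.5 -99.1  21.7]
mid [244. 218.] 134 [437.5 213.   56.8] [438.  213.8  18.8]
mid [204. 220.] 136 [429.4 326.5  56.7] [429.4 327.   18.8]
```

```bash
python3 -c "
from h import *
plan((438.5,214.7,200,90),(438.5,214.7,32,90),(438.5,214.7,150,90),(645,25.5,150,90),(645,25.5,75,90))"
```

```text
t 7.0 ee [437.9 396.  200.2] psi 90.1 q [41. 23. 99. -0. 58. 41.] F [-0.4 -0.7 -0.6] w 0.0791 g 0.0
[438.5, 214.7, 200, 90] -> [-181.3, 0.2, 0.2] turn 0.1 q6 26
[438.5, 214.7, 32, 90] -> [-181.3, 0.2, 168.2] turn 0.1 q6 26
[438.5, 214.7, 150, 90] -> [-181.3, 0.2, 50.2] turn 0.1 q6 26
[645, 25.5, 150, 90] -> [-370.9, 206.3, 50.2] turn 0.1 q6 2
[645, 25.5, 75, 90] -> [-370.9, 206.3, 125.2] turn 0.1 q6 2
```

Emit:
play_rows(
  travel=[
    [-60, 0, 0],
    [-120, 0, 0],
    [-180, 0, 0],
    [-180, 0, 0],
    [-180, 0, 60],
    [-180, 0, 120],
    [-180, 0, 168],
    [-180, 0, 168],
    [-180, 0, 168],
    [-180, 0, 168],
    [-180, 0, 168],
    [-180, 0, 168],
    [-180, 0, 168],
    [-180, 0, 110],
    [-180, 0, 50],
    [-180, 0, 50],
  ],
  turn=[0, 0, 0, 0, 0, 0, 0, 0, 0, 0, 0, 0, 0, 0, 0, 0],
  hand=[90, 90, 90, 90, 90, 90, 90, 90, 20, 20, 20, 20, 20, 20, 20, 20],
  squeeze=15,
)

```text
t: 9.02
ee_pos: [0.4411, 0.2159, 0.1547]
ee_rot: [0.001, 0.707, 0.707, 0.004]
contact_force: [1.3, -0.4, -1.1]
grip_width: 0.0371
grip_force: 15.0
```

```bash
python3 -c "
from h import *
plan((645,25.5,150,90),(645,25.5,75,90))"
```

```text
t 9.0 ee [441.1 215.9 154.7] psi 90.0 q [ 25.  19. 113.   0.  48.  25.] F [ 1.3 -0.4 -1.1] w 0.0371 g 15.0
[645, 25.5, 150, 90] -> [-190.3, 204.0, 4.7] turn -0.0 q6 2
[645, 25.5, 75, 90] -> [-190.3, 204.0, 79.7] turn -0.0 q6 2
```

Emit:
play_rows(
  travel=[
    [-40, 43, 0],
    [-80, 87, 0],
    [-120, 130, 0],
    [-160, 174, 0],
    [-190, 206, 0],
    [-190, 206, 0],
    [-190, 206, 0],
    [-190, 206, 0],
    [-190, 206, 0],
    [-190, 206, 0],
  ],
  turn=[0, 0, 0, 0, 0, 0, 0, 0, 0, 0],
  hand=[20, 20, 20, 20, 20, 20, 20, 20, 20, 20],
)

```text
t: 10.28
ee_pos: [0.6441, 0.0251, 0.1509]
ee_rot: [0.0, 0.707, 0.707, 0.0]
contact_force: [-0.3, 0.1, -1.0]
grip_width: 0.037
grip_force: 15.0
```

```bash
python3 -c "
from h import *
plan((645,25.5,75,90),(645,25.5,56,90))"
```

```text
t 10.3 ee [644.1  25.1 150.9] psi 90.0 q [ 1. 31. 94.  0. 56.  1.] F [-0.3  0.1 -1. ] w 0.0370 g 15.0
[645, 25.5, 75, 90] -> [0.4, 0.9, 75.9] turn 0.0 q6 2
[645, 25.5, 56, 90] -> [0.4, 0.9, 94.9] turn 0.0 q6 2
```

Emit:
play_rows(
  travel=[
    [0, 1, 40],
    [0, 1, 70],
    [0, 1, 76],
    [0, 1, 82],
    [0, 1, 86],
    [0, 1, 90],
    [0, 1, 90],
  ],
  turn=[0, 0, 0, 0, 0, 0, 0],
  hand=[20, 20, 20, 20, 20, 20, 20],
)

```text
t: 11.15
ee_pos: [0.6452, 0.0245, 0.0606]
ee_rot: [-0.0, 0.707, 0.707, -0.0]
contact_force: [-0.5, 0.8, -0.5]
grip_width: 0.0365
grip_force: 15.0
```

Emit:
play_rows(
  travel=[
    [0, 0, 5],
    [0, 0, 9],
    [0, 0, 9],
    [0, 0, 9],
    [0, 0, 9],
    [0, 0, 9],
    [0, 0, -40],
    [0, 0, -100],
    [0, 0, -140],
    [60, 0, -140],
    [120, 0, -140],
    [120, 0, -140],
  ],
  turn=[0, 0, 0, 0, 0, 0, 0, 0, 0, 0, 0, 0],
  hand=[20, 20, 20, 70, 70, 70, 90, 90, 90, 90, 90, 90],
)

```text
t: 12.65
ee_pos: [0.6451, 0.1483, 0.201]
ee_rot: [-0.0, 0.706, 0.708, 0.001]
contact_force: [-0.3, -0.1, -0.6]
grip_width: 0.0791
grip_force: 0.0
```

```bash
python3 -c "
from h import *
c,P=look()
p,_=top(P,(.645,.0255),.03,.066,.085);print('pot',len(p),p.mean(0),mec(p))
plan((430.5,328,200,90))"
```

```text
tall [385. 112.] 30 [ 748.8 -189.7   92.4] ang 89.8 [ 3. 33.] [28. 28. 25.]
tall [468. 119.] 79 [ 730.7 -430.6   93.8] ang 41.7 [ 7. 47.] [135. 132. 102.]
tall [416. 130.] 381 [ 697.  -277.6   94.1] ang 140.7 [55. 57.] [162. 159. 144.]
tall [426. 167.] 98 [ 586.9 -304.5   93.6] ang 14.9 [15. 46.] [157.  155.5 143. ]
tall [354. 173.] 126 [564.4 -98.9  94.9] ang 80.7 [31. 31.] [147.   54.5  50. ]
tall [446. 229.] 103 [ 412.7 -356.1   93.5] ang 22.7 [15. 46.] [162. 165. 153.]
tall [407. 265.] 86 [ 310.6 -243.9   94.3] ang 68.8 [14. 44.] [ 96.5  56.  107.5]
mid [352. 180.] 62 [554.4 -96.4  53.4] [561.6 -99.2  22.1]
pot 132 [0.64228775 0.02379726 0.07452219] [643.9  23.9  18.8]
t 12.7 ee [645.  146.2 200.7] psi 90.2 q [12. 29. 89. -0. 62. 12.] F [-0.5  0.6  0.2] w 0.0793 g 0.0
[430.5, 328, 200, 90] -> [182.3, -214.0, 0.7] turn 0.2 q6 37
```

Emit:
play_rows(
  travel=[
    [45, -53, 0],
    [90, -106, 0],
    [135, -159, 0],
    [183, -214, 0],
    [183, -214, 0],
    [183, -214, 0],
    [183, -214, 0],
  ],
  turn=[0, 0, 0, 0, 0, 0, 0],
  hand=[90, 90, 90, 90, 90, 90, 90],
)

```text
t: 13.58
ee_pos: [0.4324, 0.3267, 0.2008]
ee_rot: [0.0, 0.708, 0.707, 0.0]
contact_force: [-0.3, 0.2, -0.2]
grip_width: 0.079
grip_force: 0.0
```

```bash
python3 -c "
from h import *
c=read_camera('side');P=cloud(c)
p,_=top(P,(.429,.33),.06,.050,.064);print('blue side',len(p),p.mean(0),mec(p))
plan((430.5,328,32,90))"
```

```text
blue side 113 [0.42676295 0.3337916  0.05711318] [429.8 331.4  19.6]
t 13.6 ee [432.6 326.5 200.7] psi 89.9 q [ 36.  19. 105.  -0.  56.  36.] F [-0.   0.1 -0.9] w 0.0791 g 0.0
[430.5, 328, 32, 90] -> [1.5, -2.1, 168.7] turn -0.1 q6 37
```

Emit:
play_rows(
  travel=[
    [0, 0, 0],
    [0, 0, 60],
    [0, 0, 120],
    [0, 0, 168],
    [0, 0, 168],
    [0, 0, 168],
    [0, 0, 168],
    [0, 0, 168],
    [0, 0, 168],
    [0, 0, 168],
    [0, 0, 110],
    [0, 0, 50],
    [0, 0, 50],
    [0, 0, 50],
  ],
  turn=[0, 0, 0, 0, 0, 0, 0, 0, 0, 0, 0, 0, 0, 0],
  hand=[90, 90, 90, 90, 90, 20, 20, 20, 20, 20, 20, 20, 20, 20],
)

```text
t: 15.38
ee_pos: [0.431, 0.3273, 0.1503]
ee_rot: [-0.0, 0.707, 0.707, -0.0]
contact_force: [-0.5, -0.6, -1.9]
grip_width: 0.0369
grip_force: 15.0
```

```bash
python3 -c "
from h import *
plan((543.7,3,150,90))"
```

```text
t 15.4 ee [431.  327.3 150.3] psi 90.0 q [ 36.  23. 107.   0.  50.  36.] F [-0.5 -0.6 -1.9] w 0.0369 g 15.0
[543.7, 3, 150, 90] -> [-324.2, 112.9, 0.3] turn -0.0 q6 0
```

Emit:
play_rows(
  travel=[
    [-54, 19, 0],
    [-108, 38, 0],
    [-162, 57, 0],
    [-216, 75, 0],
    [-270, 94, 0],
    [-324, 113, 0],
    [-324, 113, 0],
    [-324, 113, 0],
    [-324, 113, 0],
    [-324, 113, 0],
    [-324, 113, 40],
    [-324, 113, 70],
    [-324, 113, 76],
    [-324, 113, 82],
    [-324, 113, 86],
    [-324, 113, 90],
    [-324, 113, 90],
  ],
  turn=[0, 0, 0, 0, 0, 0, 0, 0, 0, 0, 0, 0, 0, 0, 0, 0, 0],
  hand=[20, 20, 20, 20, 20, 20, 20, 20, 20, 20, 20, 20, 20, 20, 20, 20, 20],
)

```text
t: 17.5
ee_pos: [0.5447, 0.0038, 0.061]
ee_rot: [0.0, 0.707, 0.707, 0.0]
contact_force: [0.1, -0.1, -0.3]
grip_width: 0.0373
grip_force: 14.8
```

Emit:
play_rows(
  travel=[
    [0, 0, 5],
    [0, 0, 9],
    [0, 0, 9],
    [0, 0, 9],
    [0, 0, 9],
    [0, 0, 9],
    [0, 0, -40],
    [0, 0, -100],
    [0, 0, -140],
    [60, 0, -140],
    [110, 0, -140],
    [110, 0, -140],
  ],
  turn=[0, 0, 0, 0, 0, 0, 0, 0, -10, -20, -30, -40],
  hand=[20, 20, 20, 70, 70, 70, 70, 60, 50, 50, 50, 50],
)

```text
t: 19.0
ee_pos: [0.5442, 0.1165, 0.2011]
ee_rot: [0.0, 0.419, 0.908, 0.0]
contact_force: [0.7, -0.2, -0.2]
grip_width: 0.0439
grip_force: 0.0
```

```bash
python3 -c "
from h import *
c,P=look()
for g in ((.645,.0255),(.5437,.003)):
  p,_=top(P,g,.03,.066,.085);print('pot',len(p),p.mean(0),mec(p))
c=read_camera('side');P=cloud(c)
p,_=top(P,(.557,.285),.06,.082,.11);print('shell a side',len(p),p.mean(0),mec(p))
plan((558,284.3,200,158))"
```

```text
tall [468. 120.] 77 [ 730.3 -430.9   94.3] ang 43.1 [ 7. 48.] [137. 133. 103.]
tall [416. 130.] 381 [ 696.9 -277.9   94.2] ang 141.3 [55. 57.] [164. 162. 145.]
tall [426. 167.] 99 [ 586.9 -304.4   93.4] ang 14.7 [14. 46.] [159. 159. 145.]
tall [354. 174.] 125 [564.3 -99.   94.8] ang 104.3 [31. 31.] [151.  55.  51.]
tall [446. 229.] 103 [ 413.  -355.9   93.4] ang 22.9 [15. 46.] [165. 167. 157.]
tall [407. 265.] 86 [ 310.6 -243.8   94.9] ang 68.9 [14. 45.] [ 98.   56.  108.5]
mid [351. 179.] 64 [555.7 -95.1  53.4] [565.3 -99.6  21.8]
pot 129 [0.64228266 0.02369587 0.07464884] [643.7  23.5  18.6]
pot 132 [0.54131548 0.00311124 0.07469918] [541.9   3.4  18.7]
shell a side 93 [0.55400201 0.29096265 0.09199145] [558.8 289.8  25.4]
t 19.1 ee [544.1 114.4 200.7] psi 130.1 q [ 11.  20. 103.  -0.  57. -29.] F [-0.8  0.3 -0.1] w 0.0441 g 0.0
[558, 284.3, 200, 158] -> [120.9, 120.1, 0.7] turn -27.9 q6 -41
```

Emit:
play_rows(
  travel=[
    [40, 40, 0],
    [80, 80, 0],
    [121, 120, 0],
    [121, 120, 0],
    [121, 120, 0],
    [121, 120, 0],
    [121, 120, 60],
    [121, 120, 110],
    [121, 120, 130],
    [121, 120, 130],
    [121, 120, 130],
    [121, 120, 130],
    [121, 120, 130],
    [121, 120, 130],
    [121, 120, 130],
    [121, 120, 130],
  ],
  turn=[-10, -20, -28, -28, -28, -28, -28, -28, -28, -28, -28, -28, -28, -28, -28, -28],
  hand=[50, 50, 50, 50, 50, 50, 50, 50, 50, 50, 50, 5, 5, 5, 5, 5],
  squeeze=25,
)

```text
t: 21.1
ee_pos: [0.5586, 0.2834, 0.0707]
ee_rot: [-0.0, 0.191, 0.982, 0.0]
contact_force: [-0.3, 0.5, 1.5]
grip_width: 0.014
grip_force: 25.0
```

```bash
python3 -c "
from h import *
plan((645,25.3,180,82.6))"
```

```text
t 21.1 ee [558.6 283.4  70.7] psi 158.0 q [ 26.  36.  98.   0.  47. -42.] F [-0.3  0.5  1.5] w 0.0140 g 25.0
[645, 25.3, 180, 82.6] -> [-176.9, -206.9, -109.3] turn 75.4 q6 10
```

Emit:
play_rows(
  travel=[
    [0, 0, -55],
    [0, 0, -110],
    [-44, -52, -110],
    [-88, -104, -110],
    [-132, -155, -110],
    [-177, -207, -110],
    [-177, -207, -110],
    [-177, -207, -110],
    [-177, -207, -110],
    [-177, -207, -110],
    [-177, -207, -110],
    [-177, -207, -110],
  ],
  turn=[0, 0, 10, 20, 30, 40, 50, 60, 70, 75.4, 75.4, 75.4],
  hand=[5, 5, 5, 5, 5, 5, 5, 5, 5, 5, 5, 5],
)

```text
t: 22.6
ee_pos: [0.6448, 0.0251, 0.1805]
ee_rot: [-0.0, 0.751, 0.66, -0.0]
contact_force: [-0.5, 0.3, -1.1]
grip_width: 0.014
grip_force: 25.0
```

```bash
python3 -c "
from h import *
plan((644.8,25.2,120,82.6),(644.8,25.2,90,82.6))
c=read_camera('side');cv2.imwrite('pics/s1.png',cv2.resize(c['pixels'][150:290,220:380,::-1],None,fx=4,fy=4,interpolation=cv2.INTER_CUBIC))"
```

```text
t 22.6 ee [644.8  25.1 180.5] psi 82.7 q [ 1. 29. 92.  0. 59.  8.] F [-0.5  0.3 -1.1] w 0.0140 g 25.0
[644.8, 25.2, 120, 82.6] -> [0.1, -0.1, 60.5] turn 0.1 q6 10
[644.8, 25.2, 90, 82.6] -> [0.1, -0.1, 90.5] turn 0.1 q6 10
```

View pics/s1.png

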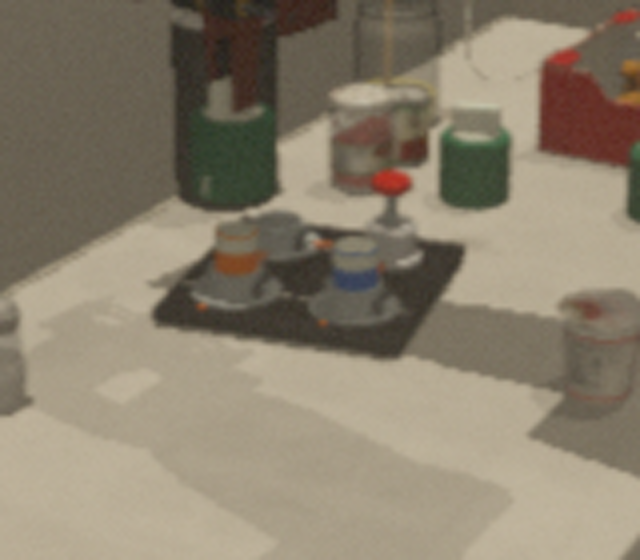

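The crop shows both pots upright in their collars, orange in seat0 at about (279,212) full-frame and blue in seat2 at about (309,218). The shell is held upright above seat0 at about (278,188). Next I'll lower it.

Emit:
play_rows(
  travel=[
    [0, 0, 30],
    [0, 0, 58],
    [0, 0, 66],
    [0, 0, 72],
    [0, 0, 76],
    [0, 0, 80],
    [0, 0, 84],
    [0, 0, 88],
    [0, 0, 88],
  ],
  turn=[0, 0, 0, 0, 0, 0, 0, 0, 0],
  hand=[5, 5, 5, 5, 5, 5, 5, 5, 5],
)

```text
t: 23.78
ee_pos: [0.6447, 0.0251, 0.0923]
ee_rot: [-0.0, 0.751, 0.66, -0.0]
contact_force: [-0.7, -0.2, -0.7]
grip_width: 0.0136
grip_force: 25.0
```

Emit:
play_rows(
  travel=[
    [0, 0, 2],
    [0, 0, 4],
    [0, 0, 4],
    [0, 0, 4],
    [0, 0, 4],
    [0, 0, 4],
    [0, 0, 4],
    [0, 0, 4],
    [0, 0, 4],
    [0, 0, 4],
    [0, 0, 4],
    [0, 0, 4],
    [0, 0, 4],
  ],
  turn=[0, 0, 0, 10, 20, 30, 40, 50, 60, 66, 70, 70, 70],
  hand=[5, 5, 5, 5, 5, 5, 5, 5, 5, 5, 5, 5, 5],
)

```text
t: 25.4
ee_pos: [0.6451, 0.0251, 0.0887]
ee_rot: [-0.0, 0.994, 0.11, 0.0]
contact_force: [0.1, -0.1, 0.3]
grip_width: 0.0139
grip_force: 25.0
```

```bash
python3 -c "
from h import *
plan();print(read_state()['wrist_torque'])"
```

```text
t 25.4 ee [645.1  25.1  88.7] psi 12.6 q [ 1. 35. 95.  0. 50. 79.] F [ 0.1 -0.1  0.3] w 0.0139 g 25.0
[ 0.06512055  0.01475686 -0.03104436]
```

Emit:
play_rows(
  travel=[
    [0, 0, 0],
    [0, 0, 0],
    [0, 0, 0],
    [0, 0, -50],
    [0, 0, -110],
    [-25, 50, -110],
    [-50, 100, -110],
    [-75, 150, -110],
    [-100, 198, -110],
    [-100, 198, -110],
    [-100, 198, -110],
  ],
  turn=[0, 0, 0, 0, 0, 0, 0, 0, 0, 0, 0],
  hand=[50, 50, 50, 50, 50, 50, 50, 50, 50, 50, 50],
)

```text
t: 26.78
ee_pos: [0.5905, -0.1897, 0.1986]
ee_rot: [-0.0, 0.994, 0.109, 0.0]
contact_force: [0.0, 0.5, -0.0]
grip_width: 0.0438
grip_force: 0.0
```

```bash
python3 -c "
from h import *
c,P=look()
p,_=top(P,(.645,.0255),.04,.099,.12);print('bar0',len(p),p.mean(0),mec(p),bar(p))
p,_=top(P,(.645,.0255),.05,.078,.09);print('disc0',len(p),p.mean(0),mec(p))
plan((588,-303.5,200,15),(588,-303.5,71,15))"
```

```text
tall [231. 125.] 83 [701.1 254.6  87.6] ang 88.8 [26. 27.] [122. 115. 106.]
tall [311. 147.] 336 [642.6  24.2  85.9] ang 102.9 [59. 66.] [67. 93. 71.]
tall [354. 173.] 125 [564.4 -98.8  95.1] ang 79.5 [31. 31.] [134.  49.  45.]
mid [351. 179.] 64 [555.2 -95.7  53.5] [564.9 -99.3  22.2]
bar0 87 [0.64259578 0.02414642 0.11277394] [644.   25.6  23.6] (np.float64(12.4), array([0.01406093, 0.04698129]))
disc0 351 [0.64187597 0.02405544 0.08517587] [644.7  24.3  34.8]
t 26.8 ee [ 590.7 -189.   198.6] psi 12.6 q [-19.  25.  95.   0.  60.  59.] F [ 0.6  0.2 -0.5] w 0.0439 g 0.0
[588, -303.5, 200, 15] -> [-27.6, 111.1, -1.4] turn -2.4 q6 48
[588, -303.5, 71, 15] -> [-27.6, 111.1, 127.6] turn -2.4 q6 48
```

Emit:
play_rows(
  travel=[
    [-13, 55, 0],
    [-26, 110, 0],
    [-26, 110, 0],
    [-26, 110, 0],
  ],
  turn=[-2.4, -2.4, -2.4, -2.4],
  hand=[50, 50, 50, 50],
)

```text
t: 27.32
ee_pos: [0.5893, -0.3014, 0.1983]
ee_rot: [-0.0, 0.991, 0.131, -0.0]
contact_force: [-0.3, -0.2, -0.3]
grip_width: 0.044
grip_force: 0.0
```

```bash
python3 -c "
from h import *
c=read_camera('side');P=cloud(c)
for g in((.587,-.304),(.413,-.356)):
  p,_=top(P,g,.06,.082,.105);print('side',len(p),p.mean(0),mec(p))
plan((589,-303.3,71,15))"
```

```text
side 59 [ 0.58660084 -0.30070175  0.09111168] [ 586.6 -300.1   23.1]
side 60 [ 0.41142053 -0.35245021  0.09083042] [ 413.5 -354.1   23.2]
t 27.4 ee [ 589.3 -301.   198.4] psi 15.1 q [-28.  29.  89.   0.  62.  47.] F [-0.5 -0.6 -0.5] w 0.0440 g 0.0
[589, -303.3, 71, 15] -> [-0.9, 2.1, 127.4] turn 0.1 q6 48
```

Both remaining shells are where they were. Next: grip, lift and carry to seat1.

Emit:
play_rows(
  travel=[
    [0, 1, 50],
    [0, 1, 100],
    [0, 1, 127],
    [0, 1, 127],
    [0, 1, 127],
    [0, 1, 127],
    [0, 1, 127],
    [0, 1, 127],
    [0, 1, 127],
  ],
  turn=[0, 0, 0, 0, 0, 0, 0, 0, 0],
  hand=[50, 50, 50, 50, 5, 5, 5, 5, 5],
)

```text
t: 28.5
ee_pos: [0.5897, -0.3043, 0.0725]
ee_rot: [0.0, 0.991, 0.13, 0.0]
contact_force: [0.3, 0.5, 4.8]
grip_width: 0.014
grip_force: 25.0
```

```bash
python3 -c "
from h import *
plan((667.4,-76.2,190,82.6))"
```

```text
t 28.5 ee [ 589.7 -304.3   72.5] psi 15.0 q [-28.  38.  93.   0.  49.  47.] F [0.3 0.5 4.8] w 0.0140 g 25.0
[667.4, -76.2, 190, 82.6] -> [133.9, -200.3, -117.5] turn -67.6 q6 1
```

Emit:
play_rows(
  travel=[
    [0, 0, -55],
    [0, 0, -118],
    [33, -50, -118],
    [67, -100, -118],
    [100, -150, -118],
    [134, -200, -118],
    [134, -200, -118],
    [134, -200, -118],
    [134, -200, -118],
    [134, -200, -118],
    [134, -200, -118],
    [134, -200, -118],
  ],
  turn=[0, 0, -10, -20, -30, -40, -50, -60, -67.6, -67.6, -67.6, -67.6],
  hand=[5, 5, 5, 5, 5, 5, 5, 5, 5, 5, 5, 5],
)

```text
t: 30.0
ee_pos: [0.667, -0.0762, 0.1896]
ee_rot: [-0.0, 0.752, 0.659, -0.0]
contact_force: [0.3, 0.8, -0.0]
grip_width: 0.0135
grip_force: 25.0
```

```bash
python3 -c "
from h import *
plan((667.4,-76.2,94,82.6))"
```

```text
t 30.0 ee [667.  -76.2 189.6] psi 82.5 q [-8. 30. 88.  0. 61. -0.] F [ 0.3  0.8 -0. ] w 0.0135 g 25.0
[667.4, -76.2, 94, 82.6] -> [0.0, 0.4, 95.6] turn -0.1 q6 1
```

Emit:
play_rows(
  travel=[
    [0, 0, 40],
    [0, 0, 67],
    [0, 0, 75],
    [0, 0, 81],
    [0, 0, 85],
    [0, 0, 89],
    [0, 0, 93],
    [0, 0, 96],
    [0, 0, 96],
  ],
  turn=[0, 0, 0, 0, 0, 0, 0, 0, 0],
  hand=[5, 5, 5, 5, 5, 5, 5, 5, 5],
)

```text
t: 31.12
ee_pos: [0.6669, -0.0761, 0.0935]
ee_rot: [-0.0, 0.751, 0.66, -0.0]
contact_force: [-0.4, -0.4, -1.9]
grip_width: 0.0138
grip_force: 25.0
```

Emit:
play_rows(
  travel=[
    [0, 0, 2],
    [0, 0, 4],
    [0, 0, 4],
    [0, 0, 4],
    [0, 0, 4],
    [0, 0, 4],
    [0, 0, 4],
    [0, 0, 4],
    [0, 0, 4],
    [0, 0, 4],
    [0, 0, 4],
    [0, 0, 4],
    [0, 0, 4],
  ],
  turn=[0, 0, 0, 10, 20, 30, 40, 50, 60, 66, 70, 70, 70],
  hand=[5, 5, 5, 5, 5, 5, 5, 5, 5, 5, 5, 5, 5],
)

```text
t: 32.75
ee_pos: [0.6677, -0.0762, 0.0904]
ee_rot: [0.0, 0.994, 0.11, 0.001]
contact_force: [-1.4, 0.2, 6.2]
grip_width: 0.0139
grip_force: 25.0
```

```bash
python3 -c "
from h import *
plan((520,-160,200,12.6));print(read_state()['wrist_torque'])"
```

```text
t 32.8 ee [667.7 -76.2  90.4] psi 12.6 q [-8. 37. 91.  0. 52. 70.] F [-1.4  0.2  6.2] w 0.0139 g 25.0
[520, -160, 200, 12.6] -> [-162.5, 49.5, -109.6] turn 0.0 q6 60
[ 0.1653652   0.21703935 -0.04101091]
```

Emit:
play_rows(
  travel=[
    [0, 0, 0],
    [0, 0, 0],
    [0, 0, 0],
    [0, 0, -50],
    [0, 0, -110],
    [-24, -48, -110],
    [-48, -96, -110],
    [-72, -144, -110],
    [-96, -192, -110],
    [-119, -238, -110],
    [-119, -238, -110],
    [-119, -238, -110],
  ],
  turn=[0, 0, 0, 0, 0, 0, 0, 0, 0, 0, 0, 0],
  hand=[50, 50, 50, 50, 50, 50, 50, 50, 50, 50, 50, 50],
)

```text
t: 34.25
ee_pos: [0.4996, 0.1304, 0.1999]
ee_rot: [0.0, 0.994, 0.11, 0.0]
contact_force: [-0.4, -0.0, 0.4]
grip_width: 0.044
grip_force: 0.0
```

```bash
python3 -c "
from h import *
c,P=look()
for g in((.643,.0245),(.665,-.077)):
  p,_=top(P,g,.04,.099,.12);print('bar',len(p),p.mean(0),mec(p),bar(p))
  p,_=top(P,g,.05,.078,.09);print('disc',len(p),p.mean(0),mec(p))
p,_=top(P,(.5415,.003),.03,.066,.085);print('blue',len(p),p.mean(0))
plan((500,-150,200,12.6),(415,-354.7,200,23.2))"
```

```text
tall [469. 120.] 68 [ 729.8 -431.2   94.3] ang 45.1 [ 7. 48.] [138.  134.5 104. ]
tall [416. 130.] 382 [ 697.  -277.7   94.1] ang 135.2 [55. 57.] [165. 163. 146.]
tall [232. 125.] 86 [700.9 254.1  87.7] ang 77.8 [26. 26.] [121.5 116.  106.5]
tall [346. 141.] 317 [662.6 -75.8  86.3] ang 88.0 [60. 64.] [65. 93. 71.]
tall [311. 147.] 323 [642.1  24.7  86.3] ang 104.0 [59. 64.] [72. 96. 74.]
tall [354. 173.] 124 [564.5 -98.8  94.8] ang 85.7 [30. 32.] [151.  56.  51.]
tall [446. 229.] 105 [ 413.  -355.7   93.6] ang 23.0 [15. 45.] [166. 167. 156.]
tall [407. 265.] 85 [ 310.5 -244.    94.8] ang 68.7 [14. 44.] [ 98.  56. 110.]
mid [351. 179.] 64 [556.4 -94.   53.5] [562.6 -98.   21.8]
mid [434. 230.] 60 [ 410.4 -333.3   59. ] [ 412.6 -350.    33.2]
bar 86 [0.64288325 0.02424964 0.11270466] [643.6  25.4  22.5] (np.float64(12.0), array([0.01405789, 0.0464044 ]))
disc 346 [0.64181653 0.02434344 0.08518818] [644.5  24.2  34.9]
bar 91 [ 0.66425653 -0.07671892  0.11209318] [665.6 -77.   23.4] (np.float64(11.7), array([0.01497532, 0.04684627]))
disc 331 [ 0.66209574 -0.07614853  0.08506979] [664.8 -77.3  34.9]
blue 133 [0.54112862 0.0031028  0.07490078]
t 34.3 ee [499.9 130.  199.8] psi 12.6 q [ 13.  17. 108.  -0.  55.  91.] F [ 0.6 -0.4 -0.2] w 0.0439 g 0.0
[500, -150, 200, 12.6] -> [-60.8, 273.3, -0.2] turn -0.0 q6 61
[415, -354.7, 200, 23.2] -> [-188.3, 454.6, -0.2] turn -10.6 q6 26
```

Emit:
play_rows(
  travel=[
    [-12, 55, 0],
    [-24, 110, 0],
    [-36, 164, 0],
    [-49, 219, 0],
    [-61, 273, 0],
    [-93, 318, 0],
    [-125, 363, 0],
    [-157, 409, 0],
    [-189, 454, 0],
    [-189, 454, 0],
    [-189, 454, 0],
    [-189, 454, 50],
    [-189, 454, 100],
    [-189, 454, 128],
    [-189, 454, 128],
    [-189, 454, 128],
    [-189, 454, 128],
    [-189, 454, 128],
    [-189, 454, 128],
    [-189, 454, 128],
  ],
  turn=[0, 0, 0, 0, 0, -3, -6, -9, -10.6, -10.6, -10.6, -10.6, -10.6, -10.6, -10.6, -10.6, -10.6, -10.6, -10.6, -10.6],
  hand=[50, 50, 50, 50, 50, 50, 50, 50, 50, 50, 50, 50, 50, 50, 50, 5, 5, 5, 5, 5],
)

```text
t: 36.8
ee_pos: [0.4136, -0.3541, 0.072]
ee_rot: [0.0, 0.98, 0.201, 0.0]
contact_force: [0.4, 0.0, 2.1]
grip_width: 0.0138
grip_force: 25.0
```

```bash
python3 -c "
from h import *
plan((543.4,3,200,82.6))"
```

```text
t 36.8 ee [ 413.6 -354.1   72. ] psi 23.2 q [-42.  30. 109.   0.  41.  25.] F [0.4 0.  2.1] w 0.0138 g 25.0
[543.4, 3, 200, 82.6] -> [259.8, -277.3, -128.0] turn -59.4 q6 8
```

Emit:
play_rows(
  travel=[
    [0, 0, -60],
    [0, 0, -118],
    [38, -40, -118],
    [76, -80, -118],
    [114, -120, -118],
    [150, -160, -118],
    [188, -200, -118],
    [225, -240, -118],
    [260, -277, -118],
    [260, -277, -118],
    [260, -277, -118],
    [260, -277, -118],
  ],
  turn=[0, 0, -10, -20, -30, -40, -50, -59.4, -59.4, -59.4, -59.4, -59.4],
  hand=[5, 5, 5, 5, 5, 5, 5, 5, 5, 5, 5, 5],
)

```text
t: 38.3
ee_pos: [0.543, 0.0019, 0.1895]
ee_rot: [-0.0, 0.752, 0.659, -0.0]
contact_force: [-0.2, -0.7, -0.6]
grip_width: 0.0139
grip_force: 25.0
```

```bash
python3 -c "
from h import *
plan((543.4,3,94,82.6))"
```

```text
t 38.3 ee [543.    1.9 189.5] psi 82.5 q [ -1.  20. 105.  -0.  55.   6.] F [-0.2 -0.7 -0.6] w 0.0139 g 25.0
[543.4, 3, 94, 82.6] -> [1.2, 0.3, 95.5] turn -0.1 q6 8
```

Emit:
play_rows(
  travel=[
    [0, 0, 40],
    [0, 0, 67],
    [0, 0, 75],
    [0, 0, 81],
    [0, 0, 85],
    [0, 0, 89],
    [0, 0, 93],
    [0, 0, 96],
    [0, 0, 96],
  ],
  turn=[0, 0, 0, 0, 0, 0, 0, 0, 0],
  hand=[5, 5, 5, 5, 5, 5, 5, 5, 5],
)

```text
t: 39.42
ee_pos: [0.5434, 0.0031, 0.0935]
ee_rot: [-0.0, 0.751, 0.66, -0.0]
contact_force: [-0.2, 0.4, -1.0]
grip_width: 0.0135
grip_force: 25.0
```

Emit:
play_rows(
  travel=[
    [0, 0, 2],
    [0, 0, 4],
    [0, 0, 4],
    [0, 0, 4],
    [0, 0, 4],
    [0, 0, 4],
    [0, 0, 4],
    [0, 0, 4],
    [0, 0, 4],
    [0, 0, 4],
    [0, 0, 4],
    [0, 0, 4],
    [0, 0, 4],
  ],
  turn=[0, 0, 0, 10, 20, 30, 40, 50, 60, 66, 70, 70, 70],
  hand=[5, 5, 5, 5, 5, 5, 5, 5, 5, 5, 5, 5, 5],
)

```text
t: 41.05
ee_pos: [0.5439, 0.003, 0.09]
ee_rot: [0.0, 0.994, 0.11, 0.0]
contact_force: [0.4, -0.1, 4.7]
grip_width: 0.014
grip_force: 25.0
```

```bash
python3 -c "
from h import *
plan((450,150,200,12.6))"
```

```text
t 41.0 ee [543.9   3.   90. ] psi 12.6 q [ -1.  29. 108.   0.  43.  76.] F [ 0.4 -0.1  4.7] w 0.0140 g 25.0
[450, 150, 200, 12.6] -> [-59.5, -164.0, -110.0] turn 0.0 q6 96
```

Emit:
play_rows(
  travel=[
    [0, 0, 0],
    [0, 0, 0],
    [0, 0, 0],
    [0, 0, -50],
    [0, 0, -110],
    [-20, -55, -110],
    [-40, -110, -110],
    [-60, -164, -110],
    [-60, -164, -110],
    [-60, -164, -110],
  ],
  turn=[0, 0, 0, 0, 0, 0, 0, 0, 0, 0],
  hand=[50, 50, 50, 50, 50, 30, 0, 0, 0, 0],
)

```text
t: 42.3
ee_pos: [0.4496, 0.1501, 0.1998]
ee_rot: [0.0, 0.994, 0.11, 0.0]
contact_force: [-0.7, -0.5, 0.4]
grip_width: 0.0006
grip_force: 0.0
```

```bash
python3 -c "
from h import *
c=read_camera('top');P=cloud(c)
for g in((.643,.0245),(.665,-.077),(.5415,.003)):
  p,_=top(P,g,.04,.099,.12);print('bar',len(p),p.mean(0),mec(p),bar(p))
  p,_=top(P,g,.05,.078,.09);print('disc',len(p),p.mean(0),mec(p))
cv2.imwrite('pics/t2.png',cv2.resize(c['pixels'][110:220,270:400,::-1],None,fx=5,fy=5,interpolation=cv2.INTER_CUBIC))
plan((566,-98.5,200,12.6),(566,-98.5,105,12.6))"
```

```text
bar 87 [0.64120484 0.02505732 0.11246624] [643.1  24.6  23.5] (np.float64(14.0), array([0.01426176, 0.04681965]))
disc 343 [0.6397804  0.02484852 0.0852851 ] [642.4  25.   35. ]
bar 92 [ 0.66371183 -0.07685393  0.11201786] [665.7 -77.5  23.3] (np.float64(11.7), array([0.01465473, 0.04737311]))
disc 327 [ 0.66224958 -0.0761757   0.08536842] [665.8 -77.   35. ]
bar 88 [0.54063038 0.00197277 0.11290574] [541.4   2.5  22.6] (np.float64(12.8), array([0.01445691, 0.04662156]))
disc 364 [0.54004916 0.00217154 0.08511868] [541.9   2.1  34.6]
t 42.4 ee [449.9 149.6 199.8] psi 12.6 q [ 17.  13. 113.  -0.  53.  94.] F [0.3 0.5 0.1] w 0.0004 g 0.0
[566, -98.5, 200, 12.6] -> [59.4, 267.4, -0.2] turn -0.0 q6 68
[566, -98.5, 105, 12.6] -> [59.4, 267.4, 94.8] turn -0.0 q6 68
```

View pics/t2.png

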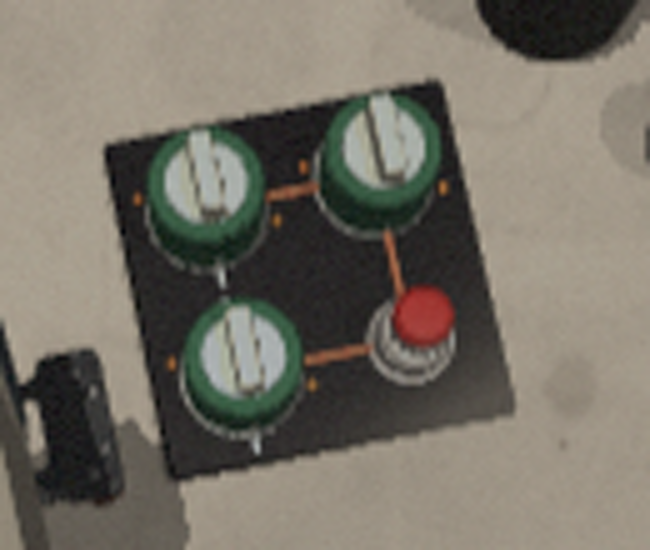

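The crop shows all three shells flush with their bars on the white lines: (311,147), (346,141) and (318,181) full-frame. The red knob is up at (354,173). Next I'll go over the knob and press it.

Emit:
play_rows(
  travel=[
    [12, 54, 0],
    [24, 107, 0],
    [36, 160, 0],
    [48, 214, 0],
    [59, 267, 0],
    [59, 267, 0],
    [59, 267, 0],
    [59, 267, 50],
    [59, 267, 95],
    [59, 267, 105],
    [59, 267, 112],
    [59, 267, 119],
    [59, 267, 125],
    [59, 267, 125],
  ],
  turn=[0, 0, 0, 0, 0, 0, 0, 0, 0, 0, 0, 0, 0, 0],
  hand=[0, 0, 0, 0, 0, 0, 0, 0, 0, 0, 0, 0, 0, 0],
)

```text
t: 44.1
ee_pos: [0.5652, -0.0972, 0.0764]
ee_rot: [-0.0, 0.994, 0.11, 0.0]
contact_force: [-5.2, 2.9, 8.3]
grip_width: 0.0008
grip_force: 4.2
```

Emit:
play_rows(
  travel=[
    [0, 0, 2],
    [0, 0, 4],
    [0, 0, 5],
    [0, 0, 5],
    [0, 0, 5],
  ],
  turn=[0, 0, 0, 0, 0],
  hand=[0, 0, 0, 0, 0],
)

```text
t: 44.72
ee_pos: [0.5654, -0.0973, 0.0734]
ee_rot: [0.0, 0.994, 0.11, 0.001]
contact_force: [-10.2, 4.2, 23.9]
grip_width: 0.001
grip_force: 11.9
```

Hard stop reached: 24 N, with the tip at 73.4 mm, so the stroke is about 22 mm. I'll release and check.

Emit:
play_rows(
  travel=[
    [0, 0, -10],
    [0, 0, -30],
    [0, 0, -70],
    [0, 0, -125],
    [-50, -40, -125],
    [-100, -80, -125],
    [-110, -120, -125],
    [-120, -170, -125],
    [-120, -170, -125],
    [-120, -170, -125],
    [-120, -170, -125],
  ],
  turn=[0, 0, 0, 0, 0, 0, 0, 0, 0, 0, 0],
  hand=[0, 0, 0, 0, 0, 0, 0, 0, 0, 0, 0],
)

```text
t: 46.1
ee_pos: [0.4119, 0.0414, 0.1952]
ee_rot: [0.0, 0.994, 0.109, 0.001]
contact_force: [0.3, -0.2, -0.2]
grip_width: 0.0005
grip_force: 0.0
```

```bash
python3 -c "
from h import *
c=read_camera('top');P=cloud(c)
for g in((.643,.0245),(.665,-.077),(.5415,.003)):
  p,_=top(P,g,.04,.099,.12);print('bar',len(p),p.mean(0),mec(p),bar(p)[0])
  p,_=top(P,g,.05,.078,.09);print('disc',len(p),p.mean(0),mec(p))
p,_=top(P,(.5645,-.099),.04,.07,.105);print('pump',p.mean(0),len(p));plan()"
```

```text
bar 86 [0.64136677 0.02510279 0.11291598] [643.5  23.9  23.1] 13.8
disc 344 [0.63968544 0.02512497 0.08525827] [642.4  25.4  34.9]
bar 89 [ 0.66396766 -0.07684978  0.11271474] [665.5 -76.9  22.7] 12.0
disc 331 [ 0.66216559 -0.07589984  0.08512659] [665.8 -77.2  35. ]
bar 70 [0.54505383 0.00246406 0.11350238] [542.3   1.6  23.4] 17.1
disc 204 [0.55314354 0.00458927 0.08532262] [545.1   2.4  34.6]
pump [ 0.56446114 -0.09884351  0.09504352] 125
t 46.1 ee [411.6  41.3 195. ] psi 12.5 q [  4.   9. 120.  -0.  51.  82.] F [ 1.   0.4 -0.2] w 0.0003 g 0.0
```

```bash
python3 -c "
from bench import *
print(close_job())"
```

```text
the job is handed in; nothing more can be done
None
```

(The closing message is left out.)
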